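# Roll-mix a gel tub on the hand rocker

### The arm

A 6-joint arm with a two-finger parallel gripper is mounted at the origin on the work surface. World frame = base frame: x ahead of the robot, y to its left, z up, the work surface at z = 0. Lengths are in mm, angles in rad, forces in N, time in s.
With the tool pointing down it reaches from about 350 to 975 mm from the base axis. Payload 7.1 kg.
Tool frame: the origin (TCP) lies midway between the tips of the shut fingers; the grasp point (between the pads) lies 19 mm behind it; z points along the fingers, y is the line along which they close (so a half turn about z gives the same grasp; the last joint's range is limited). The gripper opens to 88 mm and grips with 3 to 60 N. Pads are 20 mm wide; open, the fingers measure 115 mm over their backs; the gripper's body (75 mm by 178 mm) begins 61 mm behind the grasp point.
Start: joints at [1.267, 0.423, 1.63, -0, 1.089, -0.019], TCP at [175.572, 599.816, 222.675] pointing down, gripper open.
Joint ranges: [-3, 3], [-0.9, 2.11], [0.09, 2.58], [-1.31, 4.45], [0.11, 2.69], [-2.54, 2.54]. Speed limits (rad/s): [2.39, 2.39, 3.01, 3.14, 3.14, 3.14].

### API

Orientations are given as a rotation vector (axis times angle).
In Python, from workcell import get_obs, get_image, camera_params, close_job gives the robot as it stands.
- The arm moves only by the shell command python3 -m creep 'ROWS' [OPENING]. ROWS is a JSON object of lists of equal length, an entry for each row: "delta_pos": the shift along the tool's x, y, z in m, a list of three; "twist": the turn, a rotation vector about the tool's x, y, z in degrees, a list of three. A call has 1 to 20 rows; each row shifts and turns the commanded pose from where the row before left it, along the tool's axes as they then stand; what a row does not reach is not made up. A row lasts 1/12 s, in which the tool goes at most 41.7 mm and 7.16 degrees, less where a joint would pass 70% of its speed; a pose out of reach is approached as far as the arm can. A call with a gripper value outside its range is refused whole. OPENING is the opening, from 0 (shut) to 1 (fully open), set as the call begins (- or left out, the last holds). The fingers move at their own pace and stop on an object; the grip force is fixed at half the most. Time passes only in rows, so rows that do not move let the fingers close. It gives the time, the measured TCP pose, the force, the opening and the grip force at its end, in the units of the state.
- get_obs(): the state, without advancing time (a new reading comes with each control period).
- get_image(name): name is "scene" or "top" or "wrist"; returns (picture, depth): 400x640x3 uint8, red, green, blue; 400x640 float32, mm along the optical axis (not along the pixel's ray), 0 where there is no reading.
- camera_params(name): a dict with "camera_matrix" (3x3 intrinsics, pixels), "extrinsics" (4x4, takes a point from camera to world coordinates). Camera axes: x right, y down, z forward; pixel columns grow to the right and rows downward; lengths in mm; the calibration is good to about 2 mm. A picture is of the moment at which its call begins: read the wrist's pose just before it. camera_params takes no time and is no camera call; for the wrist camera it gives the pose at the moment of the call.
- close_job(): hands the job in; it is judged then, once.
The state is a dict: "t": time; "qpos": joint angles; "qvel": joint speeds; "joint_torque": joint torques, N m; "ee_pos": TCP position; "orientation": TCP orientation; "ft_force": force on the tool from outside, world axes, zero at the start; "moment": the same for the moment, N m; "width": finger opening in mm; "grasp_force": force on a finger pad.
Only numpy, scipy, OpenCV 4.12 (cv2) and the standard library are available. Lean on these libraries where they do the work, as an engineer would, in place of code of your own. Each camera call takes 0.05 s, during which the arm holds its last target. There are 200 camera calls.

### The job

Roll-mix the gel tub that lies in the hinged rocker tray, with a colour check before and after: take the tray by its handle and tilt it so that the tub rolls until it rests level with the tip of the check lamp's pointer and stays there for at least 2 seconds, then rolls on right up to the hinge end, then comes back to rest level with the pointer and stays there for at least 4 seconds. Keep the rolling slow (under 0.4 m/s), do not let the tub bang into either end of the tray, do not touch the tub with the robot, and leave the other things on the table alone. Finish while holding the handle, with the tray off its rest and the tub still at rest level with the pointer.

Things in the scene. Friction and masses are not known exactly. Their poses are not given: they have to be found in the camera images.
- tray (a joint): tilt of the aluminium rocker tray about its level hinge axis, rad. 0: handle end down on the rest pad (start; the floor slopes 0.15 rad down to the handle). 0.15: floor level. Grows as the handle is lifted, stop at 0.27. Tray about 0.6 kg (varies), free hinge (damping 0.3 N m s/rad, no spring): let go, the handle end falls back.
- tray_hinge (a point): point on the hinge axis, mid width, 110 mm above the table, fixed during a run. Its axes turn with the tray: x along the hinge axis, y from hinge to handle, z up out of the floor. In mm in this frame: floor top z = 4, y 10 to 430; inner width 108; side walls 4 thick, tops z = 24; faces of the rubber end stops at y = 20 and y = 420, tops z = 50.
- tray_grip (a point): grip place, centre of the black handle bar, at x = 0, y = 480, z = 6 mm in the frame of tray_hinge, same axes. Bar 16 mm wide (x), 18 mm high (z), from y = 430 to 515 mm; pinch it from above with the fingers closing along x. About 44 mm above the table at the start, 116 mm with the tray level.
- tub: fat gel tub lying across the tray, barrel with domed ends, radius 35, length 100 mm, solid, about 0.25 kg (varies). Origin: its centre; x along its length, y and z turn as it rolls. Rolls without slip: 6.8 m/s2 per rad of slope, less a dry resistance of about 0.014 rad (0.007 to 0.023). Centre runs from y = 55 (at hinge-end stop) to 385 mm (at handle-end stop, start) in the frame of tray_hinge.
- lamp_pointer (a point): tip of the thin black pointer blade of the small check lamp beside the tray, on the side away from the robot, 67 mm from the tray's middle line, 135 mm above the table, 175 to 300 mm along from the hinge, fixed during a run. Axes: y level, along the stand from hinge to handle; x level, away from the tray; z up. Tub level with the pointer: its centre has y = 0 in this frame.
- polish_a: standing nail polish bottle, 32 mm wide, 75 mm tall, off the hinge end of the rocker; bystander, leave alone
- polish_b: second standing nail polish bottle like polish_a, nearer the robot; bystander, leave alone
- brush_cup: glass cup, 64 mm wide, 85 mm tall, on the robot's side of the rocker near the hinge; bystander, leave alone
- gel_jar: low white jar, 48 mm wide, 40 mm tall, on the lamp's side of the rocker near the hinge; bystander, leave alone
- buffer_block: grey nail buffer block 95 x 28 x 26 mm lying flat off the hinge end of the rocker; bystander, leave alone
- wood_spare: pale wooden hand-rest block 120 x 35 x 20 mm lying to the robot's left, off the handle end of the rocker; bystander, leave alone
- file_pack: cream pack of nail files 170 x 26 x 8 mm lying flat off the handle end of the rocker; bystander, leave alone
Mind the look-alikes: they are no part of the job. Of the things shaped like the part that bears lamp_pointer, the white one is meant.

How it is judged:
By the outcome, as a careful person would: the job done as asked, in the order asked, and still so for the second after the job is handed in, while the arm keeps its last pose, push and grip.
It also fails if it takes over 72 s, if anything falls off the work surface, if the arm or the gripper's body presses on something with over 40 N, if the wrist force passes 120 N, or if a joint passes its speed limit or range.

## Working session

There is one attempt and no reset: what is moved stays moved. The work goes in short steps, Python scripts to look and compute and a shell command to move; the robot and the scene stay as the last step left them, time stands still between calls to the robot, and variables do not carry over. Pictures are saved under pics/ and viewed, at most 10 in all, crops included, and the job is handed in when it is done.

```bash
mkdir -p pics; ls; python3 - <<'E'
from workcell import *
import cv2,numpy as np
print(get_obs())
for n in("scene","top"):
    p,d=get_image(n); cv2.imwrite(f"pics/{n}0.png",p[:,:,::-1]); np.savez(f"{n}0.npz",p=p,d=d,**camera_params(n)); print(camera_params(n))
E
```

```text
pics
{'t': 0.0, 'qpos': array([ 1.26698469e+00,  4.23838449e-01,  1.63068785e+00, -4.31227344e-05,
        1.08864759e+00, -1.90098455e-02]), 'qvel': array([-0.00044599,  0.00060705, -0.0014063 , -0.00145466,  0.00131557,
        0.00078967]), 'joint_torque': array([-9.06807982e-04, -5.44624507e+01, -2.73665106e+01,  6.43327762e-02,
        2.29053228e-02, -1.32271343e-04]), 'ee_pos': array([175.42563811, 599.27862241, 221.90406152]), 'orientation': array([-4.45793211e-01, -3.10958308e+00,  2.46097556e-03]), 'ft_force': array([-0.8903758 , -0.513119  , -0.53022902]), 'moment': array([-0.03302155, -0.01790858,  0.04666753]), 'grasp_force': 0.0, 'width': 87.52911754677329}
{'camera_matrix': array([[471.78049916,   0.        , 317.16740523],
       [  0.        , 471.78049916, 196.54627495],
       [  0.        ,   0.        ,   1.        ]]), 'extrinsics': array([[-3.89361626e-01,  5.32622347e-01, -7.51472527e-01,
         1.60148792e+03],
       [ 9.21047497e-01,  2.17781899e-01, -3.22866154e-01,
         4.27200388e+02],
       [-8.30861508e-03, -8.17853581e-01, -5.75366394e-01,
         8.39144699e+02],
       [ 0.00000000e+00,  0.00000000e+00,  0.00000000e+00,
         1.00000000e+00]])}
{'camera_matrix': array([[488.22298691,   0.        , 320.08402992],
       [  0.        , 488.22298691, 193.89029934],
       [  0.        ,   0.        ,   1.        ]]), 'extrinsics': array([[-1.37783861e-02, -9.91777986e-01,  1.27226502e-01,
         4.01444591e+02],
       [-9.99797063e-01,  1.55350700e-02,  1.28255545e-02,
         1.12232692e+00],
       [-1.46965752e-02, -1.27023967e-01, -9.91790765e-01,
         1.71087746e+03],
       [ 0.00000000e+00,  0.00000000e+00,  0.00000000e+00,
         1.00000000e+00]])}
```

View pics/scene0.png

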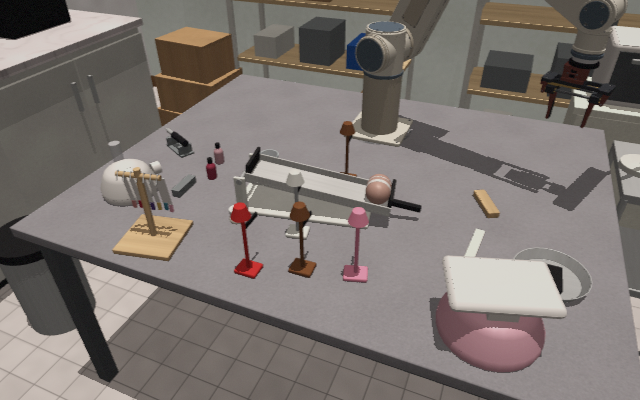

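View pics/top0.png

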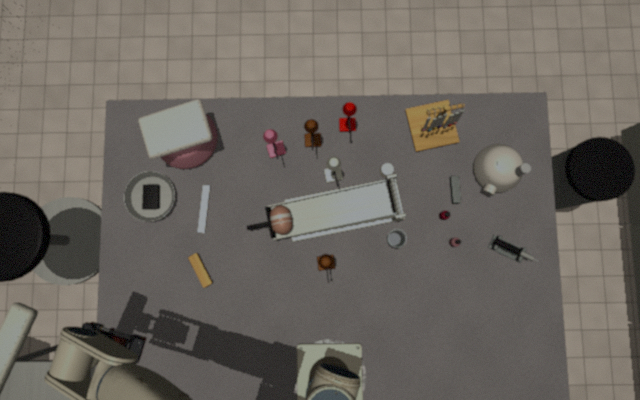

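The white lamp stands at top (334,170) with its blade pointing at the tray (~340,187). The handle bar is around (258,226), the tub at (281,219) and the hinge end near (395,200). I'll zoom in for precise pixels.

```bash
python3 - <<'E'
import cv2
a=cv2.imread("pics/top0.png")[150:250,240:415]; b=cv2.imread("pics/scene0.png")[140:245,225:430]
cv2.imwrite("pics/c_top.png",cv2.resize(a,None,fx=4.5,fy=4.5,interpolation=cv2.INTER_CUBIC))
cv2.imwrite("pics/c_scene.png",cv2.resize(b,None,fx=3.9,fy=3.9,interpolation=cv2.INTER_CUBIC))
E
```

```text
(no output)
```

View pics/c_top.png

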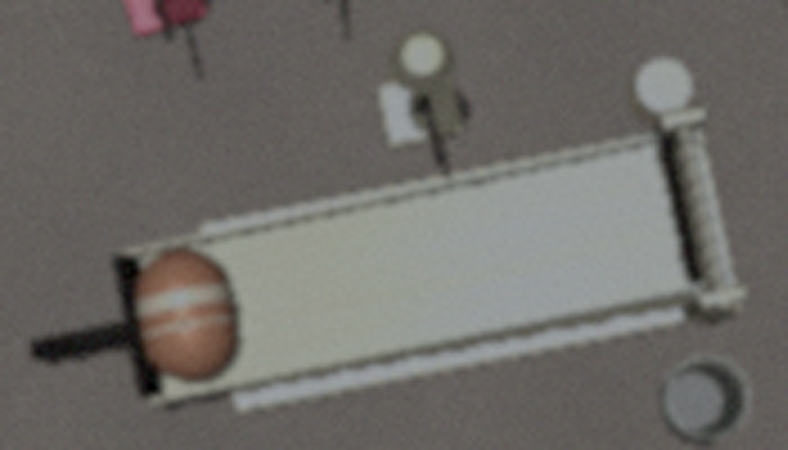

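View pics/c_scene.png

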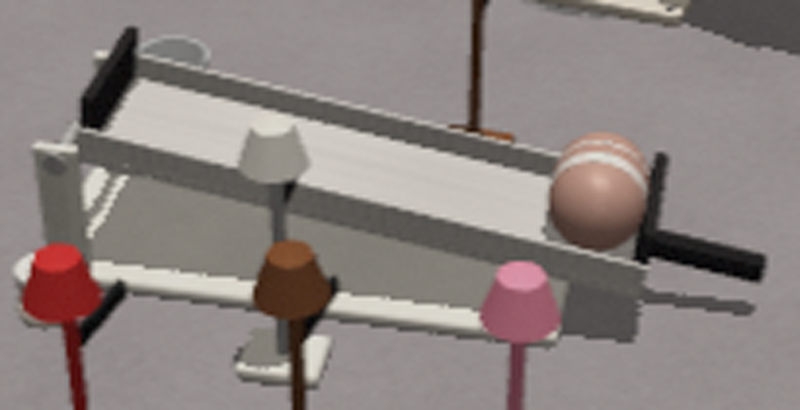

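```bash
cat > h.py <<'E'
import numpy as np,cv2
from scipy.spatial.transform import Rotation as R
from scipy.optimize import least_squares
def proj(c,P):
    E=c["extrinsics"];K=c["camera_matrix"];q=(np.atleast_2d(P)-E[:3,3])@E[:3,:3]@K.T
    return q[:,:2]/q[:,2:]
def rayz(c,uv,z):
    E=c["extrinsics"];d=E[:3,:3]@np.linalg.inv(c["camera_matrix"])@np.array([*uv,1.]);o=E[:3,3]
    return o+d*(z-o[2])/d[2]
def Rt(yaw,th): # tray->world ; tilt th
    return R.from_euler('z',yaw).as_matrix()@R.from_euler('x',th-0.15).as_matrix()
E
python3 - <<'E'
from h import *
T={**np.load("top0.npz")};S={**np.load("scene0.npz")}
tp=lambda x,y:(240+x/4.5,150+y/4.5); sp=lambda x,y:(225+x/3.9,140+y/3.9)
L=[(T,(0,515,15),tp(34,351)),(T,(58,430,24),tp(122,250)),(T,(-58,430,24),tp(152,403)),(T,(54,20,4),tp(657,138)),
(S,(0,515,15),sp(760,258)),(S,(58,430,24),sp(648,265)),(S,(54,20,50),sp(85,95))]
f=lambda p:np.array([proj(c,Rt(p[2],0)@np.array(P)+[p[0],p[1],110])[0]-uv for c,P,uv in L])
r=least_squares(lambda p:f(p).ravel(),[380,-150,0.1],loss='soft_l1');print(r.x);print(f(r.x).round(1))
h=np.array([r.x[0],r.x[1],110.]);Q=Rt(r.x[2],0);np.savez("tray.npz",h=h,yaw=r.x[2])
g=h+Q@[0,480,6];print("grip",g,np.hypot(*g[:2]))
Lw=rayz(T,tp(447,173),135);print("pointer tip",Lw,(Rt(r.x[2],.15).T@(Lw-h)))
for c in(T,S):
    hsv=cv2.cvtColor(c["p"],cv2.COLOR_RGB2HSV);uv=proj(c,h+Q@[0,385,39])[0];print("tub pred",uv,hsv[int(uv[1]),int(uv[0])+(3)],hsv[int(uv[1])+4,int(uv[0])-6], hsv[int(uv[1])-15,int(uv[0])])
    m=(hsv[...,0]<15)&(hsv[...,1]>60);n,l,s,ce=cv2.connectedComponentsWithStats(m.astype(np.uint8));print([(s[i],ce[i].round(1)) for i in range(1,n) if s[i,4]>60 and np.hypot(*(ce[i]-uv))<40])
    # depth centre point cloud near tub
E
```

```text
[ 598.09484287 -230.20242295 -433.34875018]
[[-0.1  0.1]
 [ 0.1  0.4]
 [ 0.   0.1]
 [ 0.9  0. ]
 [ 0.7  0. ]
 [-1.1  0.7]
 [ 0.7  1.3]]
grip [507.80744427 236.65392684  44.20232288] 560.2441267410677
pointer tip [620.49708358 -41.44428261 135.        ] [ 57.83537247 181.0706095   25.        ]
tub pred [282.20447769 219.68596605] [ 10  98 127] [ 12  58 140] [ 27  20 114]
[(array([268, 205,  22,  12, 139], dtype=int32), array([278.4, 210.4])), (array([270, 217,  22,  17, 268], dtype=int32), array([281.5, 225.4]))]
tub pred [377.31781339 188.66897517] [  9  66 190] [  9  81 133] [  6  17 150]
[(array([366, 182,  25,  22, 429], dtype=int32), array([377.5, 192.4]))]
```

```bash
python3 - <<'E'
from h import *
T={**np.load("top0.npz")};S={**np.load("scene0.npz")};t=np.load("tray.npz");h=t["h"];Q=Rt(t["yaw"],.15)
print("yaw",(t["yaw"]+np.pi)%(2*np.pi)-np.pi)
for y in(175,181,190,200):
  for x in (58,67,100):
    P=h+Q@[x,y,25];a=proj(T,P)[0];b=proj(S,P)[0];print(y,x,((a-[240,150])*4.5).round(),((b-[225,140])*3.9).round())
a=T["p"][168:194,325:350,::-1];b=S["p"][160:200,283:318,::-1]
z=lambda i,k:cv2.convertScaleAbs(cv2.resize(i,None,fx=k,fy=k,interpolation=cv2.INTER_NEAREST),alpha=1.4)
A=z(a,16);B=z(b,11);o=np.zeros((440,800,3),np.uint8);o[:A.shape[0],:A.shape[1]]=A;o[:B.shape[0],410:410+B.shape[1]]=B[:,:390];cv2.imwrite("pics/lamp.png",o)
E
```

```text
yaw 0.19103601802457248
175 58 [455. 171.] [289. 151.]
175 67 [453. 159.] [286. 157.]
175 100 [443. 115.] [274. 183.]
181 58 [447. 173.] [297. 151.]
181 67 [444. 161.] [294. 158.]
181 100 [435. 117.] [283. 184.]
190 58 [435. 175.] [309. 153.]
190 67 [432. 163.] [306. 160.]
190 100 [423. 119.] [295. 186.]
200 58 [421. 178.] [323. 154.]
200 67 [419. 166.] [320. 161.]
200 100 [409. 122.] [310. 187.]
```

View pics/lamp.png

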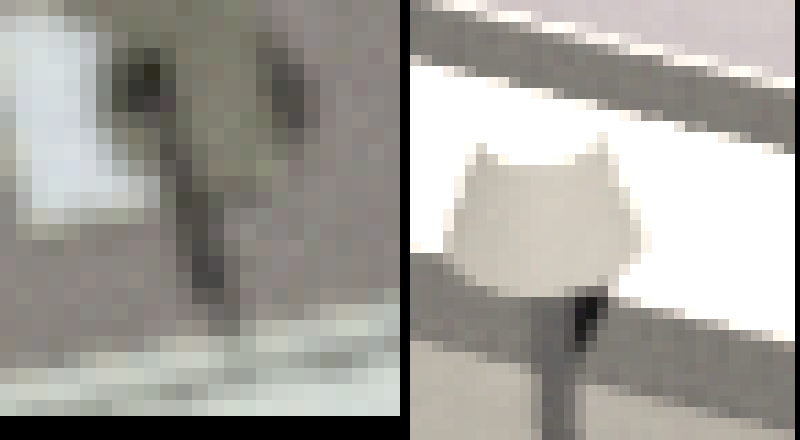

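In the top view the dark blade of the white lamp runs to about full-image (338.5,187). That is y≈182 along the tray, x≈65, which agrees with the given 67 mm. Next I plan the approach.

```bash
cat >> h.py <<'E'
from scipy.linalg import fractional_matrix_power as fmp
def cur(o):
    M=np.eye(4);M[:3,:3]=R.from_rotvec(o["orientation"]).as_matrix();M[:3,3]=o["ee_pos"];return M
def target(y,up,th):  # grasp pt at tray (0,y,6+up)
    t=np.load("tray.npz");Q=Rt(t["yaw"],th);M=np.eye(4)
    M[:3,:3]=np.c_[Q[:,1],Q[:,0],-Q[:,2]];M[:3,3]=t["h"]+Q@[0,y,6+up-19];return M
def rows(M0,M1,N):
    D=np.real(fmp(np.linalg.inv(M0)@M1,1/N));print(N,"rows pos(m)",(D[:3,3]/1000).round(5),"twist",np.degrees(R.from_matrix(D[:3,:3]).as_rotvec()).round(3))
E
python3 - <<'E'
from h import *;from workcell import *
o=get_obs();print(target(483,110,0));rows(cur(o),target(483,110,0),20)
rows(target(483,0,0),target(483,0,.15),20)
E
```

```text
[[-1.87744063e-01  9.81808047e-01  2.83747399e-02  5.04662111e+02]
 [ 9.70783401e-01  1.89876168e-01 -1.46719561e-01  2.52917757e+02]
 [-1.49438132e-01  0.00000000e+00 -9.88771078e-01  1.33732177e+02]
 [ 0.00000000e+00  0.00000000e+00  0.00000000e+00  1.00000000e+00]]
20 rows pos(m) [-2.477e-02 -2.000e-05  6.200e-03] twist [ 0.232 -0.384  3.131]
20 rows pos(m) [ 8.00e-05  0.00e+00 -3.62e-03] twist [0.   0.43 0.  ]
```

```bash
python3 -m creep '{"delta_pos":[[-0.0248,0,0.0062],[-0.0248,0,0.0062],[-0.0248,0,0.0062],[-0.0248,0,0.0062],[-0.0248,0,0.0062],[-0.0248,0,0.0062],[-0.0248,0,0.0062],[-0.0248,0,0.0062],[-0.0248,0,0.0062],[-0.0248,0,0.0062],[-0.0248,0,0.0062],[-0.0248,0,0.0062],[-0.0248,0,0.0062],[-0.0248,0,0.0062],[-0.0248,0,0.0062],[-0.0248,0,0.0062],[-0.0248,0,0.0062],[-0.0248,0,0.0062],[-0.0248,0,0.0062],[-0.0248,0,0.0062]],"twist":[[0.23,-0.38,3.13],[0.23,-0.38,3.13],[0.23,-0.38,3.13],[0.23,-0.38,3.13],[0.23,-0.38,3.13],[0.23,-0.38,3.13],[0.23,-0.38,3.13],[0.23,-0.38,3.13],[0.23,-0.38,3.13],[0.23,-0.38,3.13],[0.23,-0.38,3.13],[0.23,-0.38,3.13],[0.23,-0.38,3.13],[0.23,-0.38,3.13],[0.23,-0.38,3.13],[0.23,-0.38,3.13],[0.23,-0.38,3.13],[0.23,-0.38,3.13],[0.23,-0.38,3.13],[0.23,-0.38,3.13]]}' 1
python3 - <<'E'
from h import *;from workcell import *
o=get_obs();print(o["qpos"],o["t"]);rows(cur(o),target(483,40,0),4);rows(target(483,40,0),target(483,0,0),4)
c=camera_params("wrist");p,d=get_image("wrist");np.savez("w0.npz",p=p,d=d,**c);cv2.imwrite("pics/w0.png",p[:,:,::-1])
t=np.load("tray.npz");Q=Rt(t["yaw"],.15);print(proj(c,[t["h"]+Q@[67,182,25],t["h"]+Rt(t["yaw"],0)@[0,515,15],t["h"]+Rt(t["yaw"],0)@[0,480,15]]))
E
```

```text
t: 1.77
ee_pos: [505.8, 252.2, 133.3]
orientation: [1.927, 2.33, -0.143]
ft_force: [0.3, -0.5, -0.2]
width: 87.9
grasp_force: 0.0
[ 0.51801126  0.47846797  1.79551403 -0.17583888  0.92305735  0.43950536] 1.7667
4 rows pos(m) [ 0.00018 -0.00024  0.01737] twist [-0.002 -0.03  -0.034]
4 rows pos(m) [ 0.   -0.    0.01] twist [ 0. -0.  0.]
[[382.95975156 492.02281436]
 [318.29755453 165.81693908]
 [318.41794202 205.28008581]]
```

View pics/w0.png

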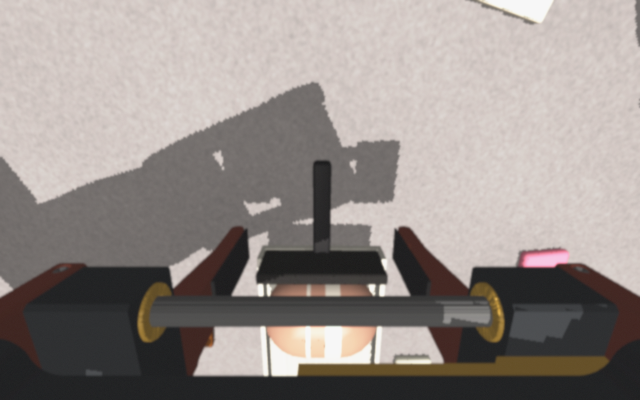

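The wrist view shows the bar tip at (322,161), against a prediction of (318,166), so it is about 3 mm off and inside the open fingers. Descending with a small sideways shift, then gripping.

```bash
python3 -m creep '{"delta_pos":[[0.0002,0.0002,0.0174],[0.0002,0.0002,0.0174],[0.0002,0.0002,0.0174],[0.0002,0.0002,0.0174],[0,0,0.01],[0,0,0.01],[0,0,0.01],[0,0,0.01],[0,0,0],[0,0,0]],"twist":[[0,0,0],[0,0,0],[0,0,0],[0,0,0],[0,0,0],[0,0,0],[0,0,0],[0,0,0],[0,0,0],[0,0,0]]}' 1
python3 -m creep '{"delta_pos":[[0,0,0],[0,0,0],[0,0,0],[0,0,0],[0,0,0],[0,0,0],[0,0,0],[0,0,0]],"twist":[[0,0,0],[0,0,0],[0,0,0],[0,0,0],[0,0,0],[0,0,0],[0,0,0],[0,0,0]]}' 0
python3 - <<'E'
from h import *;from workcell import *
o=get_obs();print(o["ee_pos"],target(483,0,0)[:3,3],o["ft_force"],o["moment"],o["width"])
E
```

```text
t: 2.65
ee_pos: [509.1, 238.5, 24.9]
orientation: [1.925, 2.333, -0.143]
ft_force: [-0.3, 0.0, -0.0]
width: 87.7
grasp_force: 0.0
t: 3.32
ee_pos: [509.3, 238.6, 25.3]
orientation: [1.924, 2.333, -0.142]
ft_force: [-0.3, -0.2, 0.3]
width: 37.8
grasp_force: 0.0
[509.28555466 238.61477612  25.31214742] [507.78333214 236.77860539  24.967358  ] [-0.31361641 -0.20459402  0.2741859 ] [-0.00706025  0.09281428  0.05784098] 37.81006295947228
```

```bash
cat >> h.py <<'E'
def tuby(c,d,th):
    t=np.load("tray.npz");Q=Rt(t["yaw"],th);v,u=np.mgrid[:400,:640];K=c["camera_matrix"];E=c["extrinsics"]
    P=np.stack([(u-K[0,2])/K[0,0]*d,(v-K[1,2])/K[1,1]*d,d],-1)[d>0]@E[:3,:3].T+E[:3,3]
    q=(P-t["h"])@Q;fl=q[(abs(q[:,0])<40)&(q[:,1]>40)&(q[:,1]<400)&(abs(q[:,2]-4)<8),2]
    s=q[(abs(q[:,0])<18)&(q[:,1]>15)&(q[:,1]<425)&(q[:,2]>45)&(q[:,2]<85)]
    if len(s)<10:return np.nan,len(s),0
    r=least_squares(lambda p:np.hypot(s[:,1]-p[0],s[:,2]-p[1])-35,[np.median(s[:,1]),39],loss='soft_l1')
    return r.x[0],r.x[1],np.median(fl)
def tilt(o):
    return 0.15+np.arcsin(R.from_rotvec(o["orientation"]).as_matrix()[2,0])
def tiltz(o):  # from TCP height and hinge geometry
    t=np.load("tray.npz");return 0.15+np.arcsin((o["ee_pos"][2]-110)/np.hypot(483,13))+np.arctan2(13,483)
def meas(n=3):
    from workcell import get_obs,get_image,camera_params
    c=camera_params("top")
    for i in range(n):
        o=get_obs();p,d=get_image("top");np.savez("last.npz",p=p,d=d,**c)
        th=tiltz(o);print("t %.2f tilt %.4f (ori %.4f) tub y %.1f z %.1f floor %.1f"%(o["t"],th,tilt(o),*tuby(c,d,th)),o["ft_force"].round(1))
E
python3 -m creep '{"delta_pos":[[0,0,0],[0,0,0],[0,0,0],[0,0,0],[0,0,0],[0,0,0],[0,0,0],[0,0,0]],"twist":[[0,0,0],[0,0,0],[0,0,0],[0,0,0],[0,0,0],[0,0,0],[0,0,0],[0,0,0]]}' 0
python3 - <<'E'
from h import *
c={**np.load("top0.npz")};print(tuby(c,c["d"],0.));c={**np.load("scene0.npz")};print(tuby(c,c["d"],0.))
meas(2)
E
```

```text
t: 3.98
ee_pos: [509.3, 238.7, 25.3]
orientation: [1.925, 2.333, -0.141]
ft_force: [0.3, 0.5, -0.7]
width: 16.0
grasp_force: 30.0
(np.float64(386.5809209158143), np.float64(40.24816531993813), np.float64(4.693098505200435))
(np.float64(387.0595229101548), np.float64(40.33131531485553), np.float64(5.491457984084786))
t 3.98 tilt 0.0006 (ori 0.0026) tub y 386.6 z 39.4 floor 4.5 [ 0.3  0.5 -0.7]
t 4.03 tilt 0.0006 (ori 0.0026) tub y 387.2 z 39.4 floor 4.5 [ 0.3  0.6 -0.8]
```

```bash
python3 -m creep '{"delta_pos":[[0.00008,0,-0.00362],[0.00008,0,-0.00362],[0.00008,0,-0.00362],[0.00008,0,-0.00362],[0.00008,0,-0.00362],[0.00008,0,-0.00362],[0.00008,0,-0.00362],[0.00008,0,-0.00362],[0.00008,0,-0.00362],[0.00008,0,-0.00362],[0.00008,0,-0.00362],[0.00008,0,-0.00362],[0.00008,0,-0.00362],[0.00008,0,-0.00362],[0.00008,0,-0.00362],[0.00008,0,-0.00362],[0.00008,0,-0.00362],[0.00008,0,-0.00362],[0.00008,0,-0.00362],[0.00008,0,-0.00362]],"twist":[[0,0.43,0],[0,0.43,0],[0,0.43,0],[0,0.43,0],[0,0.43,0],[0,0.43,0],[0,0.43,0],[0,0.43,0],[0,0.43,0],[0,0.43,0],[0,0.43,0],[0,0.43,0],[0,0.43,0],[0,0.43,0],[0,0.43,0],[0,0.43,0],[0,0.43,0],[0,0.43,0],[0,0.43,0],[0,0.43,0]]}'; python3 -c "from h import *;meas(3)"
```

```text
t: 5.75
ee_pos: [508.0, 245.8, 97.7]
orientation: [-1.998, -2.422, -0.005]
ft_force: [1.7, 4.1, -3.2]
width: 15.9
grasp_force: 30.0
t 5.75 tilt 0.1514 (ori 0.1537) tub y 387.1 z 39.4 floor 4.5 [ 1.7  4.1 -3.2]
t 5.80 tilt 0.1525 (ori 0.1543) tub y 387.0 z 39.3 floor 4.4 [ 0.3  6.1 -3.5]
t 5.85 tilt 0.1519 (ori 0.1537) tub y 386.3 z 39.1 floor 4.2 [ 1.4  5.3 -4. ]
```

```bash
python3 -m creep '{"delta_pos":[[0.0001,0,-0.0042],[0.0001,0,-0.0042],[0.0001,0,-0.0042],[0.0001,0,-0.0042],[0,0,0],[0,0,0],[0,0,0],[0,0,0],[0,0,0],[0,0,0],[0,0,0],[-0.0001,0,0.0042],[-0.0001,0,0.0042],[-0.0001,0,0.0042],[-0.0001,0,0.0042]],"twist":[[0,0.5,0],[0,0.5,0],[0,0.5,0],[0,0.5,0],[0,0,0],[0,0,0],[0,0,0],[0,0,0],[0,0,0],[0,0,0],[0,0,0],[0,-0.5,0],[0,-0.5,0],[0,-0.5,0],[0,-0.5,0]]}'; python3 -c "from h import *;meas(4)"
```

```text
t: 7.15
ee_pos: [508.0, 245.8, 97.0]
orientation: [-1.998, -2.423, -0.003]
ft_force: [1.8, 4.4, -3.5]
width: 15.4
grasp_force: 30.0
t 7.15 tilt 0.1500 (ori 0.1521) tub y 306.5 z 39.8 floor 4.4 [ 1.8  4.4 -3.5]
t 7.20 tilt 0.1486 (ori 0.1513) tub y 301.3 z 39.0 floor 4.5 [ 3.6  3.3 -3.3]
t 7.25 tilt 0.1492 (ori 0.1519) tub y 295.9 z 39.0 floor 4.3 [ 2.1  4.3 -3. ]
t 7.30 tilt 0.1498 (ori 0.1523) tub y 290.7 z 39.5 floor 4.3 [ 1.8  3.9 -3.4]
```

```bash
python3 -m creep '{"delta_pos":[[0,0,0],[0,0,0],[0,0,0],[0,0,0],[0,0,0],[0,0,0]],"twist":[[0,0,0],[0,0,0],[0,0,0],[0,0,0],[0,0,0],[0,0,0]]}'; python3 -c "from h import *;meas(4)"
```

```text
t: 7.85
ee_pos: [508.0, 245.8, 97.5]
orientation: [-1.998, -2.422, -0.004]
ft_force: [2.4, 4.6, -2.9]
width: 15.8
grasp_force: 30.0
t 7.85 tilt 0.1510 (ori 0.1529) tub y 253.1 z 39.8 floor 4.4 [ 2.4  4.6 -2.9]
t 7.90 tilt 0.1509 (ori 0.1529) tub y 251.2 z 39.9 floor 4.4 [ 0.3  4.2 -3.6]
t 7.95 tilt 0.1510 (ori 0.1529) tub y 248.9 z 39.6 floor 4.5 [ 1.1  4.9 -3.6]
t 8.00 tilt 0.1509 (ori 0.1529) tub y 247.4 z 39.5 floor 4.2 [ 2.3  4.1 -3.5]
```

```bash
python3 -m creep '{"delta_pos":[[0.0001,0,-0.0042],[0.0001,0,-0.0042],[0.0001,0,-0.0042],[0.0001,0,-0.0042],[0,0,0],[0,0,0],[0,0,0],[-0.0001,0,0.0042],[-0.0001,0,0.0042],[-0.0001,0,0.0042],[-0.0001,0,0.0042]],"twist":[[0,0.5,0],[0,0.5,0],[0,0.5,0],[0,0.5,0],[0,0,0],[0,0,0],[0,0,0],[0,-0.5,0],[0,-0.5,0],[0,-0.5,0],[0,-0.5,0]]}'; python3 -c "from h import *;meas(4)"
```

```text
t: 8.97
ee_pos: [508.0, 245.8, 97.1]
orientation: [-1.998, -2.423, -0.003]
ft_force: [2.2, 3.8, -3.0]
width: 15.7
grasp_force: 30.0
t 8.97 tilt 0.1503 (ori 0.1520) tub y 193.7 z 39.4 floor 4.4 [ 2.2  3.8 -3. ]
t 9.02 tilt 0.1488 (ori 0.1512) tub y 189.2 z 38.9 floor 4.4 [ 4.5  2.9 -3.5]
t 9.07 tilt 0.1494 (ori 0.1517) tub y 185.8 z 40.1 floor 4.4 [ 1.9  2.3 -3. ]
t 9.12 tilt 0.1499 (ori 0.1522) tub y 182.1 z 39.9 floor 4.5 [ 3.3  3.2 -3.2]
```

```bash
python3 -m creep '{"delta_pos":[[-0.0001,0,0.0042],[-0.0001,0,0.0042],[-0.0001,0,0.0042],[0,0,0],[0,0,0],[0,0,0],[0,0,0],[0,0,0],[0.0001,0,-0.0042],[0.0001,0,-0.0042],[0.0001,0,-0.0042]],"twist":[[0,-0.5,0],[0,-0.5,0],[0,-0.5,0],[0,0,0],[0,0,0],[0,0,0],[0,0,0],[0,0,0],[0,0.5,0],[0,0.5,0],[0,0.5,0]]}'; python3 -c "from h import *;meas(4)"
```

```text
t: 10.08
ee_pos: [507.9, 245.8, 97.6]
orientation: [-1.998, -2.422, -0.004]
ft_force: [4.7, 0.4, -2.4]
width: 15.7
grasp_force: 30.0
t 10.08 tilt 0.1513 (ori 0.1532) tub y 181.0 z 39.7 floor 4.3 [ 4.7  0.4 -2.4]
t 10.13 tilt 0.1528 (ori 0.1539) tub y 182.5 z 39.7 floor 4.5 [ 3.2  1.  -2.2]
t 10.18 tilt 0.1521 (ori 0.1533) tub y 184.3 z 39.9 floor 4.3 [ 2.9  1.3 -3.1]
t 10.23 tilt 0.1514 (ori 0.1529) tub y 185.4 z 39.6 floor 4.6 [ 4.3  0.5 -3.4]
```

```bash
python3 -m creep '{"delta_pos":[[0.0001,0,-0.0042],[0.0001,0,-0.0042],[0.0001,0,-0.0042],[0,0,0],[0,0,0],[0,0,0],[-0.0001,0,0.0042],[-0.0001,0,0.0042],[-0.0001,0,0.0042],[0,0,0],[0,0,0]],"twist":[[0,0.5,0],[0,0.5,0],[0,0.5,0],[0,0,0],[0,0,0],[0,0,0],[0,-0.5,0],[0,-0.5,0],[0,-0.5,0],[0,0,0],[0,0,0]]}'; python3 -c "from h import *;meas(4)"
```

```text
t: 11.2
ee_pos: [507.9, 245.9, 96.4]
orientation: [-1.998, -2.424, -0.001]
ft_force: [5.7, -2.5, -2.8]
width: 15.9
grasp_force: 30.0
t 11.20 tilt 0.1488 (ori 0.1512) tub y 166.0 z 39.7 floor 4.4 [ 5.7 -2.5 -2.8]
t 11.25 tilt 0.1490 (ori 0.1513) tub y 165.1 z 39.3 floor 4.4 [ 5.8 -2.6 -3.1]
t 11.30 tilt 0.1491 (ori 0.1514) tub y 164.2 z 39.8 floor 4.2 [ 6.4 -3.  -2.9]
t 11.35 tilt 0.1491 (ori 0.1514) tub y 164.2 z 39.8 floor 4.4 [ 5.9 -2.4 -3.1]
```

```bash
cat > sim.py <<'E'
import numpy as np
from scipy.optimize import least_squares
def sim(y,v,prof,s0,r,lag,after=0.,dt=.005):
    s=np.cumsum([0]+list(prof))*np.radians(.5);T=np.arange(len(s))/12;out=[];t=0
    while t<T[-1]+after-1e-9:
        sl=s0+np.interp(t-lag,T,s); a=-6.8*sl   # + slope -> toward hinge
        if abs(v)<1e-4 and abs(sl)<=r: v=0
        else:
            sg=np.sign(v) if abs(v)>=1e-4 else np.sign(a); vn=v+(a-6.8*r*sg)*dt
            v=0 if v*vn<0 else vn
        y+=v*dt*1000;t+=dt
    return y,v
C=[(290.7,-.105,[0]*6,[0,.15],[253.1,247.4]),
(247.4,-.036,[1]*4+[0]*3+[-1]*4,[0,.15],[193.7,182.1]),
(182.1,-.075,[-1]*3+[0]*5+[1]*3,[0,.15],[181,185.4]),
(185.4,.028,[1]*3+[0]*3+[-1]*3+[0]*2,[0,.15],[166,164.2])]
f=lambda p:[sim(y,v+dv,pr,p[0],p[1],p[2],a)[0]-m for (y,v,pr,A,M),dv in zip(C,p[3:7]/10) for a,m in zip(A,M)]+list(p[3:7]*50)
if __name__=="__main__":
    r=least_squares(f,np.r_[.001,.014,.05,0,0,0,0],diff_step=1e-2,x_scale=[.002,.005,.03,.1,.1,.1,.1]);print(r.x.round(4),np.round(r.fun,1))
    p=r.x[:3]
    for n in range(1,4):
        for h in range(0,10):
            print(n,h,[round(sim(0,0,[k]*n+[0]*h+[-k]*n,*p,after=2)[0],1) for k in(-1,1)],end=' | ')
        print()
E
python3 sim.py
```

```text
[-0.0016  0.0086  0.0791  0.1047  0.0455  0.0461 -0.0593] [-0.9 -3.4  1.3 -2.2 -2.9  0.3  4.4  2.1  5.2  2.3  2.3 -3. ]
1 0 [np.float64(0.0), 0.0] | 1 1 [np.float64(0.1), 0.0] | 1 2 [np.float64(0.3), 0.0] | 1 3 [np.float64(0.6), 0.0] | 1 4 [np.float64(1.0), 0.0] | 1 5 [np.float64(1.5), 0.0] | 1 6 [np.float64(2.1), 0.0] | 1 7 [np.float64(2.7), 0.0] | 1 8 [np.float64(3.5), 0.0] | 1 9 [np.float64(4.4), 0.0] | 
2 0 [np.float64(1.4), np.float64(-0.5)] | 2 1 [np.float64(4.0), np.float64(-1.6)] | 2 2 [np.float64(7.7), np.float64(-3.3)] | 2 3 [np.float64(12.6), np.float64(-5.6)] | 2 4 [np.float64(18.8), np.float64(-8.4)] | 2 5 [np.float64(26.1), np.float64(-11.9)] | 2 6 [np.float64(34.7), np.float64(-16.0)] | 2 7 [np.float64(44.4), np.float64(-20.6)] | 2 8 [np.float64(55.4), np.float64(-25.8)] | 2 9 [np.float64(67.6), np.float64(-31.6)] | 
3 0 [np.float64(10.9), np.float64(-5.3)] | 3 1 [np.float64(21.2), np.float64(-10.9)] | 3 2 [np.float64(34.9), np.float64(-18.5)] | 3 3 [np.float64(51.9), np.float64(-28.0)] | 3 4 [np.float64(72.2), np.float64(-39.4)] | 3 5 [np.float64(95.8), np.float64(-52.8)] | 3 6 [np.float64(122.8), np.float64(-68.1)] | 3 7 [np.float64(152.8), np.float64(-85.4)] | 3 8 [np.float64(184.1), np.float64(-104.5)] | 3 9 [np.float64(216.2), np.float64(-125.6)] |
```

```bash
python3 -m creep '{"delta_pos":[[-0.0001,0,0.0042],[-0.0001,0,0.0042],[0,0,0],[0,0,0],[0,0,0],[0,0,0],[0.0001,0,-0.0042],[0.0001,0,-0.0042],[0,0,0],[0,0,0],[0,0,0],[0,0,0]],"twist":[[0,-0.5,0],[0,-0.5,0],[0,0,0],[0,0,0],[0,0,0],[0,0,0],[0,0.5,0],[0,0.5,0],[0,0,0],[0,0,0],[0,0,0],[0,0,0]]}'; python3 -c "from h import *;meas(4)"
```

```text
t: 12.4
ee_pos: [507.9, 245.9, 96.6]
orientation: [-1.998, -2.423, -0.002]
ft_force: [5.0, -4.1, -3.5]
width: 15.5
grasp_force: 30.0
t 12.40 tilt 0.1491 (ori 0.1512) tub y 175.0 z 39.9 floor 4.5 [ 5.  -4.1 -3.5]
t 12.45 tilt 0.1491 (ori 0.1512) tub y 174.9 z 39.8 floor 4.4 [ 6.8 -3.5 -3.6]
t 12.50 tilt 0.1490 (ori 0.1511) tub y 174.7 z 39.7 floor 4.5 [ 6.4 -3.2 -3. ]
t 12.55 tilt 0.1490 (ori 0.1511) tub y 174.9 z 39.5 floor 4.4 [ 6.6 -3.3 -2.5]
```

```bash
python3 -m creep '{"delta_pos":[[-0.0001,0,0.0042],[-0.0001,0,0.0042],[0,0,0],[0,0,0],[0,0,0],[0.0001,0,-0.0042],[0.0001,0,-0.0042],[0,0,0],[0,0,0],[0,0,0],[0,0,0]],"twist":[[0,-0.5,0],[0,-0.5,0],[0,0,0],[0,0,0],[0,0,0],[0,0.5,0],[0,0.5,0],[0,0,0],[0,0,0],[0,0,0],[0,0,0]]}'; python3 - <<'E'
from h import *;meas(3)
# pointer vs tub picture
c={**np.load("last.npz")};cv2.imwrite("pics/chk1.png",cv2.resize(c["p"][155:225,310:390,::-1],None,fx=8,fy=8,interpolation=cv2.INTER_CUBIC))
t=np.load("tray.npz");Q=Rt(t["yaw"],.15);print((proj(c,[t["h"]+Q@[x,182.5,z] for x,z in((67,25),(50,39),(0,74),(-50,39))])-[310,155])*8)
E
```

```text
t: 13.52
ee_pos: [507.9, 245.8, 96.6]
orientation: [-1.998, -2.423, -0.002]
ft_force: [6.0, -2.8, -2.3]
width: 15.8
grasp_force: 30.0
t 13.52 tilt 0.1491 (ori 0.1511) tub y 183.1 z 39.4 floor 4.5 [ 6.  -2.8 -2.3]
t 13.57 tilt 0.1491 (ori 0.1511) tub y 182.5 z 39.2 floor 4.3 [ 6.3 -3.2 -3.4]
t 13.62 tilt 0.1491 (ori 0.1511) tub y 182.8 z 39.4 floor 4.4 [ 6.5 -4.1 -3.1]
[[226.54668185 246.46569518]
 [236.09417163 282.31455359]
 [264.83117379 393.79066236]
 [288.19183834 524.7271151 ]]
```

View pics/chk1.png

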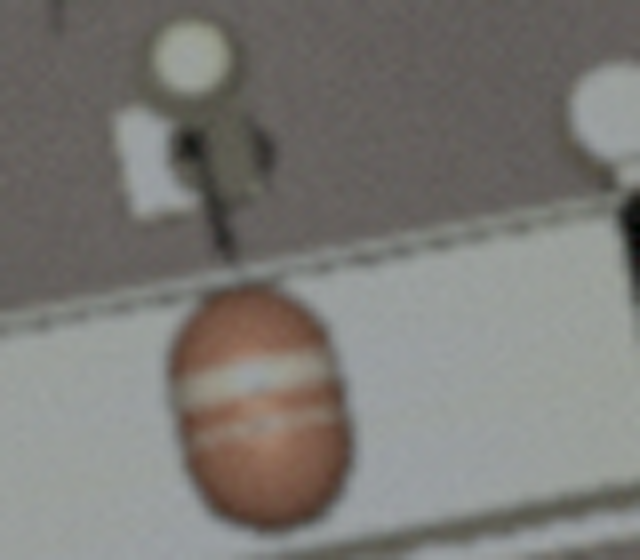

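The tub's axis lines up with the pointer tip at crop (228,252). I hold here for over 2 s.

```bash
python3 -m creep '{"delta_pos":[[0,0,0],[0,0,0],[0,0,0],[0,0,0],[0,0,0],[0,0,0],[0,0,0],[0,0,0],[0,0,0],[0,0,0],[0,0,0],[0,0,0],[0,0,0],[0,0,0],[0,0,0],[0,0,0],[0,0,0],[0,0,0],[0,0,0],[0,0,0]],"twist":[[0,0,0],[0,0,0],[0,0,0],[0,0,0],[0,0,0],[0,0,0],[0,0,0],[0,0,0],[0,0,0],[0,0,0],[0,0,0],[0,0,0],[0,0,0],[0,0,0],[0,0,0],[0,0,0],[0,0,0],[0,0,0],[0,0,0],[0,0,0]]}' ; python3 -m creep '{"delta_pos":[[0,0,0],[0,0,0],[0,0,0],[0,0,0],[0,0,0],[0,0,0],[0,0,0],[0,0,0],[0,0,0],[0,0,0],[0,0,0],[0,0,0],[0,0,0],[0,0,0],[0,0,0],[0,0,0]],"twist":[[0,0,0],[0,0,0],[0,0,0],[0,0,0],[0,0,0],[0,0,0],[0,0,0],[0,0,0],[0,0,0],[0,0,0],[0,0,0],[0,0,0],[0,0,0],[0,0,0],[0,0,0],[0,0,0]]}'; python3 - <<'E'
from h import *;meas(1)
from sim import sim
for s0,r in((-.001,.0105),(-.0016,.0115),(-.001,.012)):
  print(s0,r,"back2/4,2/3:",[round(sim(0,0,[-1]*2+[0]*h+[1]*2,s0,r,.079,2)[0],1) for h in(4,3)],
   {(n,h):[round(float(x),3) for x in(sim(0,0,[1]*n+[0]*h+[-1]*n,s0,r,.079,0)+sim(0,0,[1]*n+[0]*h+[-1]*n,s0,r,.079,3)[:1])] for n in(3,4) for h in range(2,9)})
E
```

```text
t: 15.33
ee_pos: [507.9, 245.9, 96.5]
orientation: [-1.998, -2.423, -0.001]
ft_force: [6.2, -3.2, -2.9]
width: 16.2
grasp_force: 30.0
t: 16.67
ee_pos: [507.9, 245.9, 96.5]
orientation: [-1.998, -2.423, -0.001]
ft_force: [6.1, -3.1, -2.6]
width: 16.2
grasp_force: 30.0
t 16.67 tilt 0.1490 (ori 0.1511) tub y 182.9 z 39.7 floor 4.5 [ 6.1 -3.1 -2.6]
-0.001 0.0105 back2/4,2/3: [np.float64(10.1), np.float64(6.7)] {(3, 2): [-7.888, -0.03, -14.488], (3, 3): [-11.526, -0.039, -22.128], (3, 4): [-16.036, -0.047, -31.346], (3, 5): [-21.267, -0.055, -42.143], (3, 6): [-26.901, -0.064, -54.517], (3, 7): [-33.532, -0.072, -68.469], (3, 8): [-40.884, -0.08, -84.0], (4, 2): [-21.07, -0.062, -47.087], (4, 3): [-28.835, -0.075, -66.682], (4, 4): [-37.31, -0.088, -89.636], (4, 5): [-47.309, -0.102, -115.943], (4, 6): [-58.457, -0.115, -145.602], (4, 7): [-70.115, -0.128, -178.621], (4, 8): [-83.496, -0.141, -214.994]}
-0.0016 0.0115 back2/4,2/3: [np.float64(9.2), np.float64(6.1)] {(3, 2): [-6.668, -0.025, -10.739], (3, 3): [-9.859, -0.033, -16.602], (3, 4): [-13.817, -0.04, -23.698], (3, 5): [-18.419, -
[... 234 characters left out ...]
): [-43.013, -0.092, -92.534], (4, 6): [-53.3, -0.104, -116.539], (4, 7): [-64.076, -0.117, -143.293], (4, 8): [-76.443, -0.129, -172.789]}
-0.001 0.012 back2/4,2/3: [np.float64(6.8), np.float64(4.5)] {(3, 2): [-6.742, -0.025, -10.943], (3, 3): [-9.961, -0.033, -16.903], (3, 4): [-13.953, -0.04, -24.117], (3, 5): [-18.594, -0.048, -32.584], (3, 6): [-23.604, -0.055, -42.304], (3, 7): [-29.502, -0.063, -53.278], (3, 8): [-36.046, -0.07, -65.505], (4, 2): [-18.987, -0.055, -37.529], (4, 3): [-26.162, -0.068, -53.513], (4, 4): [-34.013, -0.08, -72.278], (4, 5): [-43.278, -0.093, -93.82], (4, 6): [-53.619, -0.105, -118.137], (4, 7): [-64.449, -0.117, -145.236], (4, 8): [-76.88, -0.13, -175.111]}
```

Held for over 3 s. Next, a pulse toward the hinge of about 80–90 mm.

```bash
python3 -m creep '{"delta_pos":[[0.0001,0,-0.0042],[0.0001,0,-0.0042],[0.0001,0,-0.0042],[0.0001,0,-0.0042],[0,0,0],[0,0,0],[0,0,0],[0,0,0],[-0.0001,0,0.0042],[-0.0001,0,0.0042],[-0.0001,0,0.0042],[-0.0001,0,0.0042],[0,0,0],[0,0,0],[0,0,0]],"twist":[[0,0.5,0],[0,0.5,0],[0,0.5,0],[0,0.5,0],[0,0,0],[0,0,0],[0,0,0],[0,0,0],[0,-0.5,0],[0,-0.5,0],[0,-0.5,0],[0,-0.5,0],[0,0,0],[0,0,0],[0,0,0]]}'; python3 -c "from h import *;meas(4)"
```

```text
t: 17.97
ee_pos: [507.9, 245.9, 96.4]
orientation: [-1.998, -2.424, -0.001]
ft_force: [6.3, -4.6, -2.3]
width: 15.6
grasp_force: 30.0
t 17.97 tilt 0.1488 (ori 0.1507) tub y 126.7 z 39.5 floor 4.4 [ 6.3 -4.6 -2.3]
t 18.02 tilt 0.1489 (ori 0.1508) tub y 125.0 z 39.4 floor 4.3 [ 6.3 -3.9 -3.2]
t 18.07 tilt 0.1489 (ori 0.1508) tub y 122.7 z 39.4 floor 4.3 [ 6.9 -4.7 -2.9]
t 18.12 tilt 0.1490 (ori 0.1508) tub y 121.0 z 39.3 floor 4.4 [ 5.2 -3.8 -2.9]
```

```bash
python3 -m creep '{"delta_pos":[[0,0,0],[0,0,0],[0,0,0],[0.0001,0,-0.0042],[0.0001,0,-0.0042],[0.0001,0,-0.0042],[0.0001,0,-0.0042],[0,0,0],[0,0,0],[-0.0001,0,0.0042],[-0.0001,0,0.0042],[-0.0001,0,0.0042],[-0.0001,0,0.0042],[0,0,0],[0,0,0]],"twist":[[0,0,0],[0,0,0],[0,0,0],[0,0.5,0],[0,0.5,0],[0,0.5,0],[0,0.5,0],[0,0,0],[0,0,0],[0,-0.5,0],[0,-0.5,0],[0,-0.5,0],[0,-0.5,0],[0,0,0],[0,0,0]]}'; python3 -c "from h import *;meas(4)"
```

```text
t: 19.42
ee_pos: [507.9, 245.9, 96.3]
orientation: [-1.998, -2.424, -0.001]
ft_force: [5.8, -5.2, -2.2]
width: 15.4
grasp_force: 30.0
t 19.42 tilt 0.1485 (ori 0.1504) tub y 84.0 z 38.9 floor 4.5 [ 5.8 -5.2 -2.2]
t 19.47 tilt 0.1487 (ori 0.1505) tub y 82.7 z 39.2 floor 4.4 [ 6.4 -4.8 -1.9]
t 19.52 tilt 0.1488 (ori 0.1506) tub y 81.3 z 40.0 floor 4.5 [ 6.7 -5.4 -1.4]
t 19.57 tilt 0.1489 (ori 0.1506) tub y 80.5 z 40.0 floor 4.3 [ 6.8 -5.  -2.4]
```

```bash
python3 -m creep '{"delta_pos":[[0,0,0],[0,0,0],[0,0,0],[0,0,0],[0.0001,0,-0.0042],[0.0001,0,-0.0042],[0.0001,0,-0.0042],[0,0,0],[0,0,0],[-0.0001,0,0.0042],[-0.0001,0,0.0042],[-0.0001,0,0.0042],[0,0,0],[0,0,0],[0,0,0],[0,0,0]],"twist":[[0,0,0],[0,0,0],[0,0,0],[0,0,0],[0,0.5,0],[0,0.5,0],[0,0.5,0],[0,0,0],[0,0,0],[0,-0.5,0],[0,-0.5,0],[0,-0.5,0],[0,0,0],[0,0,0],[0,0,0],[0,0,0]]}'; python3 -c "from h import *;meas(2)"
```

```text
t: 20.95
ee_pos: [507.9, 245.9, 96.5]
orientation: [-1.998, -2.424, -0.001]
ft_force: [6.7, -5.7, -2.5]
width: 15.9
grasp_force: 30.0
t 20.95 tilt 0.1489 (ori 0.1505) tub y 64.7 z 39.6 floor 4.6 [ 6.7 -5.7 -2.5]
t 21.00 tilt 0.1490 (ori 0.1505) tub y 64.9 z 39.7 floor 4.3 [ 6.7 -5.8 -2.4]
```

```bash
python3 -m creep '{"delta_pos":[[0.0001,0,-0.0042],[0.0001,0,-0.0042],[0,0,0],[0,0,0],[0,0,0],[0,0,0],[0,0,0],[0,0,0],[0,0,0],[0,0,0],[0,0,0],[0,0,0],[0,0,0],[0,0,0],[0,0,0],[0,0,0]],"twist":[[0,0.5,0],[0,0.5,0],[0,0,0],[0,0,0],[0,0,0],[0,0,0],[0,0,0],[0,0,0],[0,0,0],[0,0,0],[0,0,0],[0,0,0],[0,0,0],[0,0,0],[0,0,0],[0,0,0]]}'; python3 -c "from h import *;meas(3)"
```

```text
t: 22.38
ee_pos: [507.8, 246.0, 104.9]
orientation: [-1.99, -2.413, -0.018]
ft_force: [6.2, -5.7, -2.7]
width: 15.5
grasp_force: 30.0
t 22.38 tilt 0.1663 (ori 0.1680) tub y 57.1 z 39.4 floor 4.2 [ 6.2 -5.7 -2.7]
t 22.43 tilt 0.1663 (ori 0.1680) tub y 56.9 z 39.8 floor 4.4 [ 6.5 -5.2 -3.3]
t 22.48 tilt 0.1664 (ori 0.1680) tub y 56.7 z 39.5 floor 4.2 [ 6.1 -5.  -2.8]
```

```bash
python3 -m creep '{"delta_pos":[[0,0,0],[0,0,0],[0,0,0],[0,0,0],[0,0,0],[0,0,0]],"twist":[[0,0,0],[0,0,0],[0,0,0],[0,0,0],[0,0,0],[0,0,0]]}'; python3 - <<'E'
from h import *;meas(2)
from sim import sim
for s0,r in((-.001,.0105),(-.0012,.0105)):
  for n,hs in((2,range(1,7)),(3,range(0,6)),(4,range(0,6))):
    print(s0,r,n,[(h,round(float(sim(0,0,[-1]*n+[0]*h+[1]*n,s0,r,.079,3)[0]),1)) for h in hs])
E
```

```text
t: 23.03
ee_pos: [507.8, 246.0, 104.9]
orientation: [-1.99, -2.413, -0.018]
ft_force: [6.6, -5.9, -2.3]
width: 15.6
grasp_force: 30.0
t 23.03 tilt 0.1664 (ori 0.1680) tub y 57.2 z 39.8 floor 4.4 [ 6.6 -5.9 -2.3]
t 23.08 tilt 0.1663 (ori 0.1680) tub y 56.9 z 39.5 floor 4.3 [ 6.7 -5.7 -3.1]
-0.001 0.0105 2 [(1, 2.0), (2, 4.0), (3, 6.7), (4, 10.1), (5, 14.3), (6, 19.1)]
-0.001 0.0105 3 [(0, 6.2), (1, 12.6), (2, 21.2), (3, 32.0), (4, 44.9), (5, 60.0)]
-0.001 0.0105 4 [(0, 25.6), (1, 43.1), (2, 64.9), (3, 91.2), (4, 121.8), (5, 156.9)]
-0.0012 0.0105 2 [(1, 2.1), (2, 4.2), (3, 7.1), (4, 10.7), (5, 15.0), (6, 20.0)]
-0.0012 0.0105 3 [(0, 6.5), (1, 13.1), (2, 22.1), (3, 33.2), (4, 46.6), (5, 62.2)]
-0.0012 0.0105 4 [(0, 26.6), (1, 44.6), (2, 67.2), (3, 94.2), (4, 125.9), (5, 162.0)]
```

Return pulse of about 90 mm: down 2 rows to base, then 4 down, 3 hold, 4 up.

```bash
python3 -m creep '{"delta_pos":[[-0.0001,0,0.0042],[-0.0001,0,0.0042],[-0.0001,0,0.0042],[-0.0001,0,0.0042],[-0.0001,0,0.0042],[-0.0001,0,0.0042],[0,0,0],[0,0,0],[0,0,0],[0.0001,0,-0.0042],[0.0001,0,-0.0042],[0.0001,0,-0.0042],[0.0001,0,-0.0042],[0,0,0],[0,0,0],[0,0,0],[0,0,0],[0,0,0],[0,0,0]],"twist":[[0,-0.5,0],[0,-0.5,0],[0,-0.5,0],[0,-0.5,0],[0,-0.5,0],[0,-0.5,0],[0,0,0],[0,0,0],[0,0,0],[0,0.5,0],[0,0.5,0],[0,0.5,0],[0,0.5,0],[0,0,0],[0,0,0],[0,0,0],[0,0,0],[0,0,0],[0,0,0]]}'; python3 -c "from h import *;meas(3)"
```

```text
t: 24.72
ee_pos: [507.9, 245.9, 96.5]
orientation: [-1.998, -2.424, -0.001]
ft_force: [7.1, -7.4, -1.9]
width: 15.9
grasp_force: 30.0
t 24.72 tilt 0.1490 (ori 0.1502) tub y 121.1 z 39.5 floor 4.4 [ 7.1 -7.4 -1.9]
t 24.77 tilt 0.1489 (ori 0.1502) tub y 122.1 z 39.4 floor 4.4 [ 7.3 -5.3 -2.2]
t 24.82 tilt 0.1489 (ori 0.1502) tub y 123.6 z 39.8 floor 4.3 [ 6.8 -7.5 -2.5]
```

```bash
python3 -m creep '{"delta_pos":[[0,0,0],[0,0,0],[0,0,0],[0,0,0],[-0.0001,0,0.0042],[-0.0001,0,0.0042],[-0.0001,0,0.0042],[-0.0001,0,0.0042],[0,0,0],[0,0,0],[0.0001,0,-0.0042],[0.0001,0,-0.0042],[0.0001,0,-0.0042],[0.0001,0,-0.0042],[0,0,0],[0,0,0],[0,0,0],[0,0,0],[0,0,0],[0,0,0]],"twist":[[0,0,0],[0,0,0],[0,0,0],[0,0,0],[0,-0.5,0],[0,-0.5,0],[0,-0.5,0],[0,-0.5,0],[0,0,0],[0,0,0],[0,0.5,0],[0,0.5,0],[0,0.5,0],[0,0.5,0],[0,0,0],[0,0,0],[0,0,0],[0,0,0],[0,0,0],[0,0,0]]}'; python3 -c "from h import *;meas(4)"
```

```text
t: 26.53
ee_pos: [507.9, 245.9, 96.4]
orientation: [1.998, 2.424, 0.0]
ft_force: [7.1, -6.8, -3.0]
width: 15.1
grasp_force: 30.0
t 26.53 tilt 0.1488 (ori 0.1501) tub y 177.2 z 39.7 floor 4.3 [ 7.1 -6.8 -3. ]
t 26.58 tilt 0.1489 (ori 0.1500) tub y 178.0 z 40.0 floor 4.1 [ 6.8 -7.8 -3.3]
t 26.63 tilt 0.1489 (ori 0.1501) tub y 179.1 z 39.3 floor 4.3 [ 7.9 -6.6 -2.7]
t 26.68 tilt 0.1488 (ori 0.1500) tub y 179.6 z 39.7 floor 4.4 [ 7.6 -7.8 -4. ]
```

Drifting to a stop right around 182. Holding.

```bash
python3 -m creep '{"delta_pos":[[0,0,0],[0,0,0],[0,0,0],[0,0,0],[0,0,0],[0,0,0]],"twist":[[0,0,0],[0,0,0],[0,0,0],[0,0,0],[0,0,0],[0,0,0]]}'; python3 -c "from h import *;meas(4)"
```

```text
t: 27.23
ee_pos: [507.9, 245.9, 96.4]
orientation: [1.998, 2.424, 0.0]
ft_force: [6.8, -7.7, -3.5]
width: 15.6
grasp_force: 30.0
t 27.23 tilt 0.1488 (ori 0.1500) tub y 180.2 z 39.9 floor 4.4 [ 6.8 -7.7 -3.5]
t 27.28 tilt 0.1488 (ori 0.1500) tub y 179.9 z 39.8 floor 4.3 [ 7.5 -7.6 -2.5]
t 27.33 tilt 0.1488 (ori 0.1500) tub y 180.1 z 39.4 floor 4.6 [ 6.9 -8.3 -2.4]
t 27.38 tilt 0.1488 (ori 0.1500) tub y 180.0 z 39.9 floor 4.5 [ 8.3 -8.4 -3.6]
```

```bash
python3 -m creep '{"delta_pos":[[-0.0001,0,0.0042],[-0.0001,0,0.0042],[0,0,0],[0.0001,0,-0.0042],[0.0001,0,-0.0042],[0,0,0],[0,0,0],[0,0,0],[0,0,0],[0,0,0]],"twist":[[0,-0.5,0],[0,-0.5,0],[0,0,0],[0,0.5,0],[0,0.5,0],[0,0,0],[0,0,0],[0,0,0],[0,0,0],[0,0,0]]}'; python3 -c "from h import *;meas(3)"
```

```text
t: 28.27
ee_pos: [507.9, 245.9, 96.4]
orientation: [1.998, 2.424, 0.0]
ft_force: [8.2, -7.4, -3.5]
width: 15.8
grasp_force: 30.0
t 28.27 tilt 0.1488 (ori 0.1500) tub y 184.0 z 39.6 floor 4.4 [ 8.2 -7.4 -3.5]
t 28.32 tilt 0.1488 (ori 0.1499) tub y 184.4 z 39.7 floor 4.4 [ 7.8 -7.8 -2.8]
t 28.37 tilt 0.1488 (ori 0.1500) tub y 183.9 z 39.6 floor 4.5 [ 7.8 -8.4 -3. ]
```

184, within about 1.5 mm of the pointer. Holding for 5.8 s.

```bash
python3 -m creep '{"delta_pos":[[0,0,0],[0,0,0],[0,0,0],[0,0,0],[0,0,0],[0,0,0],[0,0,0],[0,0,0],[0,0,0],[0,0,0],[0,0,0],[0,0,0],[0,0,0],[0,0,0],[0,0,0],[0,0,0],[0,0,0],[0,0,0],[0,0,0],[0,0,0]],"twist":[[0,0,0],[0,0,0],[0,0,0],[0,0,0],[0,0,0],[0,0,0],[0,0,0],[0,0,0],[0,0,0],[0,0,0],[0,0,0],[0,0,0],[0,0,0],[0,0,0],[0,0,0],[0,0,0],[0,0,0],[0,0,0],[0,0,0],[0,0,0]]}' >/dev/null; python3 -m creep '{"delta_pos":[[0,0,0],[0,0,0],[0,0,0],[0,0,0],[0,0,0],[0,0,0],[0,0,0],[0,0,0],[0,0,0],[0,0,0],[0,0,0],[0,0,0],[0,0,0],[0,0,0],[0,0,0],[0,0,0],[0,0,0],[0,0,0],[0,0,0],[0,0,0]],"twist":[[0,0,0],[0,0,0],[0,0,0],[0,0,0],[0,0,0],[0,0,0],[0,0,0],[0,0,0],[0,0,0],[0,0,0],[0,0,0],[0,0,0],[0,0,0],[0,0,0],[0,0,0],[0,0,0],[0,0,0],[0,0,0],[0,0,0],[0,0,0]]}' >/dev/null;  python3 -m creep '{"delta_pos":[[0,0,0],[0,0,0],[0,0,0],[0,0,0],[0,0,0],[0,0,0],[0,0,0],[0,0,0],[0,0,0],[0,0,0],[0,0,0],[0,0,0],[0,0,0],[0,0,0],[0,0,0],[0,0,0],[0,0,0],[0,0,0],[0,0,0],[0,0,0]],"twist":[[0,0,0],[0,0,0],[0,0,0],[0,0,0],[0,0,0],[0,0,0],[0,0,0],[0,0,0],[0,0,0],[0,0,0],[0,0,0],[0,0,0],[0,0,0],[0,0,0],[0,0,0],[0,0,0],[0,0,0],[0,0,0],[0,0,0],[0,0,0]]}' ; python3 -c "
from h import *;meas(2)
cv2.imwrite('pics/chk2.png',cv2.resize(np.load('last.npz')['p'][155:225,310:390,::-1],None,fx=8,fy=8))"
```

```text
t: 33.42
ee_pos: [507.9, 245.9, 96.4]
orientation: [1.998, 2.424, 0.0]
ft_force: [8.2, -8.8, -3.8]
width: 15.7
grasp_force: 30.0
t 33.42 tilt 0.1488 (ori 0.1499) tub y 184.4 z 39.7 floor 4.4 [ 8.2 -8.8 -3.8]
t 33.47 tilt 0.1488 (ori 0.1500) tub y 184.0 z 39.5 floor 4.4 [ 7.4 -8.3 -3.1]
```

View pics/chk2.png

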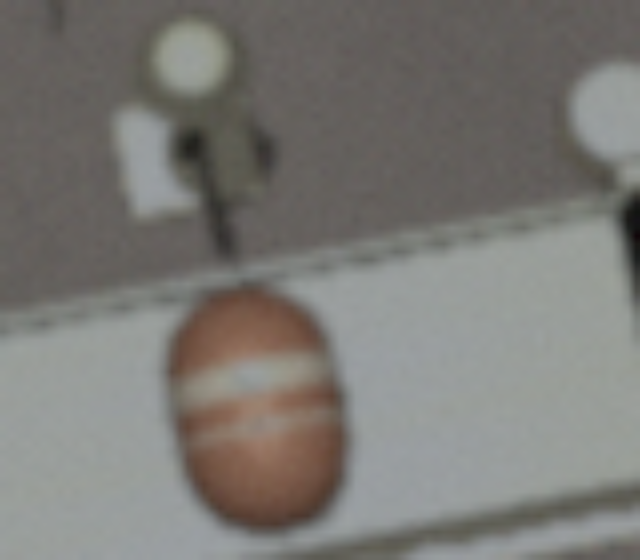

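The tub is at rest with its axis in line with the pointer tip at (230,255), and the gripper still holds the handle. Handing in.

```bash
python3 -c "
from workcell import *
print(close_job())"
```

```text
the job is handed in; nothing more can be done
None
```

The job is handed in at 33.5 s: the tub rested level with the pointer for 3 s, rolled gently up to the hinge end, came back and stayed level for 5 s (within about 2 mm by the camera), with the handle still gripped and the tray off its rest.

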